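Swap the counterweight on the disc-cutting balance

TASK

The sprung counterbalance on the bench carries the small steel weight: first take that off and hang it by its handle on the hook of the plain blue parking stand. Then hang the larger brass weight by its handle on the counterbalance's sprung hook and let go, so that its red pointer comes to rest in the green band; lower it gently, the slide must never be driven down to its bottom stop. Leave the microphone, the mug, the jar and the tin standing where they are.

Things in the scene. Friction and masses are not known exactly. Their poses are not given: they have to be found in the camera images.
- balance: Counterbalance, fixed: grey base 130 x 130 x 18 mm, two upright steel rods with a bridge (308 mm high), on its +y side a white scale plate with a green band (43 to 78 mm from the axis, 146 to 266 mm up). An aluminium slide with red pointer and hook runs on the rods. Origin: centre of the base's underside, on the column's axis; z up; the hook points to its -x, roughly to the robot.
- slide (a joint): Travel of the sprung slide in m: 0 at the top (empty), growing downwards, bottom stop at 0.07 (past 0.065 counts as driven into it). Spring 120 N/m, damped 10 N s/m, own weight balanced. The steel weight (0.25 kg) holds it at about 0.020, the brass one (0.5 kg) at about 0.041. Green band: 0.035 to 0.047.
- sprung_seat (a point): Point on top of the counterbalance's hook rod, 65 mm from the column axis, where a handle bar should sit; axes as the balance. 240 mm up at slide 0, lower by the slide's value. Hook: level steel rod 8 mm thick along -x, straight to 80 mm from the axis, then turned up at 45 degrees; its end lies 98 mm from the axis, its top 14 mm above the straight rod's top.
- park: The plain parking stand, fixed to the bench: blue base 120 x 120 x 18 mm and a blue square column 22 mm wide and 228 mm high, with one fixed hook, empty at the start, pointing to its -x. Origin at the centre of the base's underside, on the column's axis; z up.
- park_seat (a point): A point on the top of the parking stand's hook rod, 65 mm from the column's axis, 200 mm above the bench; axes as the stand. The hook has the same shape as the counterbalance's.
- brass_weight: Brass weight, 0.5 kg, standing on the bench: cylinder 48 mm across and 34 mm high, on it a rectangular stirrup handle of 8 mm square bar in its y-z plane, 50 mm wide outside, opening 34 mm wide and 40 mm high. Origin: centre of the underside, z up. Opening from 40 to 80 mm up, handle top at 88 mm.
- brass_weight_bar (a point): Centre of the top bar of the brass weight's handle, 84 mm above its underside (the bar's lower face is 4 mm below); axes as the weight, the bar runs along y.
- steel_weight: Steel weight, 0.25 kg, hanging on the counterbalance's hook: cylinder 38 mm across and 28 mm high, on it a rectangular stirrup handle of 8 mm square bar in its y-z plane, 50 mm wide outside, opening 34 mm wide and 40 mm high. Origin: centre of the underside, z up. Opening from 34 to 74 mm up, handle top at 82 mm.
- steel_weight_bar (a point): Centre of the top bar of the steel weight's handle, 78 mm above its underside; axes as the weight, the bar runs along y.
- microphone: Talk-back microphone on a desk stand, a tall bystander: black foot 96 mm across, slim stem, silver head 50 mm across, 240 mm high. Origin at the centre of the foot's underside.
- mug: Blue ceramic mug, bystander: 80 mm across, 90 mm high, its handle sticks out to its +y. Origin at the centre of the underside.
- jar: Small amber jar with white cap, bystander close to the brass weight, on its +x side: 48 mm across, 55 mm high. Origin at the centre of the underside.
- tin: Small red tin, bystander close to the brass weight, on its -x side: 44 mm across, 30 mm high. Origin at the centre of the underside.
Not all that is in view belongs to the job. What is shaped like the steel_weight but black, purple or turquoise is not meant.

How it is judged (in metres and radians):
On the way, in this order (a step that is already met when the one before it is completed fails the run):
1. the steel weight hangs by its handle on the parking stand's hook, let go (x of steel_weight_bar in the frame of park_seat between -0.032 and 0.05 m and y of steel_weight_bar in the frame of park_seat between -0.018 and 0.018 m and z of steel_weight_bar in the frame of park_seat between -0.004 and 0.014 m and contact force between steel_weight and park above 1.5 N and angle between steel_weight's own z axis and vertical below 0.3 rad and contact force between steel_weight and the fingers below 0.05 N and linear speed of steel_weight below 0.08 m/s), for 0.2 s.
2. the brass weight hangs by its handle on the counterbalance's hook, let go, the pointer in the green band (x of brass_weight_bar in the frame of sprung_seat between -0.032 and 0.05 m and y of brass_weight_bar in the frame of sprung_seat between -0.018 and 0.018 m and z of brass_weight_bar in the frame of sprung_seat between -0.004 and 0.014 m and contact force between brass_weight and balance above 3 N and angle between brass_weight's own z axis and vertical below 0.3 rad and contact force between brass_weight and the fingers below 0.05 N and linear speed of brass_weight below 0.08 m/s and value of joint slide between 0.035 and 0.047 m), for 0.2 s.
At the end, for the whole second after the job is handed in: Steel weight on the parking hook, brass weight on the sprung hook, both released, at rest and within 0.3 rad of upright, each bar on the rod within 18 mm sideways and from 50 mm nearer the column to 32 mm nearer the tip than the seat point; slide at rest between 0.035 and 0.047 m (all of step 1 and all of step 2 and velocity of joint slide between -0.01 and 0.01 m/s); the robot touches nothing.
It fails at once if the microphone is shifted by more than 30 mm or tipped (distance of microphone from where it was at the start of the episode above 0.03 m or angle between microphone's own z axis and vertical above 0.5 rad).
It fails at once if the mug is shifted by more than 30 mm or tipped (distance of mug from where it was at the start of the episode above 0.03 m or angle between mug's own z axis and vertical above 0.5 rad).
It fails at once if the jar is shifted by more than 30 mm or tipped (distance of jar from where it was at the start of the episode above 0.03 m or angle between jar's own z axis and vertical above 0.5 rad).
It fails at once if the tin is shifted by more than 30 mm or tipped (distance of tin from where it was at the start of the episode above 0.03 m or angle between tin's own z axis and vertical above 0.5 rad).
It fails at once if the counterbalance's slide is driven to its bottom stop (past 65 mm) (value of joint slide above 0.065 m).
It also fails if it takes over 72 s, if anything falls off the work surface, if the arm or the gripper's body presses on something with over 40 N, if the wrist force passes 120 N, or if a joint passes its speed limit or range.

ROBOT

A 6-joint arm with a two-finger parallel gripper is mounted at the origin on the work surface. World frame = base frame: x ahead of the robot, y to its left, z up, the work surface at z = 0. Lengths are in mm, angles in degrees, forces in N, time in s.
With the tool pointing down it reaches from about 300 to 825 mm from the base axis. Payload 5.4 kg.
Tool frame: the origin (TCP) lies at the very end of the fingers, on their centre line; the grasp point (between the pads) lies 19 mm behind it; z points along the fingers, y is the line along which they close (so a half turn about z gives the same grasp; the last joint's range is limited). The gripper opens to 92 mm and grips with 3 to 60 N. Pads are 20 mm wide; open, the fingers measure 128 mm over their backs; the gripper's body (75 mm by 189 mm) begins 69 mm behind the grasp point.
Start: joints at [64.91, 9.076, 91.501, -0, 79.423, -12.038], TCP at [129.866, 560.126, 214.601] pointing down, gripper open.
Joint ranges: [-166.64, 166.64], [-54.1, 131.32], [10.49, 154.53], [-73.88, 253.88], [9.74, 151.15], [-171.62, 171.62]. Speed limits (degrees/s): [147.25, 147.25, 180, 180, 180, 180].

INTERFACE

Orientations are given as [roll, pitch, yaw] about the fixed x, y, z axes, in that order (R = Rz(yaw) Ry(pitch) Rx(roll)).
In Python, from bench import readout, cams, sign_off gives the robot as it stands.
- The arm moves only by the tool drive_tool, never from a script. Its argument "steps" is a list of rows, each a list of 4 numbers: the shift along the world's x, y, z in mm, then the turn about the world's z in rad. In form: [[tx, ty, tz, spin], ...]. A call has 1 to 20 rows; each row shifts and turns the commanded pose from where the row before left it; what a row does not reach is not made up. A row lasts 1/8 s, in which the tool goes at most 62.5 mm and 10.7 degrees, less where a joint would pass 70% of its speed; a pose out of reach is approached as far as the arm can. A call is refused whole if a number of a shift passes 62.5 or a number of a turn 0.188, either way. A call with a gripper value outside its range is refused whole. "gripper" is the closure, from 0 (fully open) to 1 (shut), set as the call begins (left out, the last holds). The fingers move at their own pace and stop on an object; the grip force is fixed at half the most. Time passes only in rows, so rows that do not move let the fingers close. It gives the time, the measured TCP pose, the force, the opening and the grip force at its end, in the units of the state.
- readout.get_state(): the state, without advancing time (a new reading comes with each control period).
- cams.get_image(name): name is "scene" or "top" or "wrist"; returns a dict with "img" (480x640x3 uint8, red, green, blue), "fx", "fy", "cx", "cy" (pixels), "k1" (the pictures are not rectified: a ray, as slopes to the right and down, at radius r is drawn at 1 + k1 r^2 times it, then the intrinsics apply), "world_to_cam" (4x4, takes a point from world to camera coordinates). Camera axes: x right, y up, looking along -z (the intrinsics and any distortion apply to the point x, -y, -z); pixel columns grow to the right and rows downward; lengths in mm; the calibration is good to about 2 mm. A picture is of the moment at which its call begins. There is no depth.
- sign_off(): hands the job in; it is judged then, once.
The state is a dict: "t": time; "q": joint angles; "qd": joint speeds; "tau": joint torques, N m; "position": TCP position; "tool_rot": TCP orientation; "wrist_force": force on the tool from outside, world axes, zero at the start; "moment": the same for the moment, N m; "width": opening from 0.0 (shut) to 1.0 (fully open); "finger_force": force on a finger pad.
Only numpy, scipy, OpenCV 4.12 (cv2) and the standard library are available. Lean on these libraries where they do the work, as an engineer would, in place of code of your own. Each camera call takes 0.05 s, during which the arm holds its last target. There are 200 camera calls.

## Working session

There is one attempt and no reset: what is moved stays moved. The work goes in short steps, Python scripts to look and compute and a tool call to move; the robot and the scene stay as the last step left them, time stands still between calls to the robot, and variables do not carry over. Pictures are saved under pics/ and viewed, at most 13 in all, crops included, and the job is handed in when it is done.

Besides the shell and the picture viewer there is one more tool, called as a command line: name --pt "numbers of a row" for each row, then --argument value for the rest. drive_tool: Moves the arm, as the interface text tells. Its arguments: {"type":"object","properties":{"steps":{"type":"array","items":{"type":"array","items":{"type":"number"}}},"gripper":{"type":"number"}},"required":["steps"]}

```bash
ls; mkdir -p pics; cat > h.py <<'E'
import numpy as np, cv2
from bench import readout, cams, sign_off
def grab(n,f=None):
    d=cams.get_image(n)
    if f: cv2.imwrite(f'pics/{f}.png',d['img'][:,:,::-1])
    return d
def ray(d,u,v):
    K=np.array([[d['fx'],0,d['cx']],[0,d['fy'],d['cy']],[0,0,1.]])
    p=cv2.undistortPoints(np.array([[[u,v]]],float),K,np.array([d['k1'],0,0,0.]))[0,0]
    M=np.array(d['world_to_cam']); R,t=M[:3,:3],M[:3,3]
    r=R.T@np.array([p[0],-p[1],-1.]); return -R.T@t, r/np.linalg.norm(r)
def plane(d,u,v,z):
    c,r=ray(d,u,v); return c+r*(z-c[2])/r[2]
def tri(*a):
    A=np.zeros((3,3));b=np.zeros(3)
    for d,u,v in a:
        c,r=ray(d,u,v);P=np.eye(3)-np.outer(r,r);A+=P;b+=P@c
    x=np.linalg.solve(A,b)
    return x,[round(float(np.linalg.norm((np.eye(3)-np.outer(r,r))@(x-c))),1) for c,r in [ray(*q) for q in a]]
def proj(d,p):
    M=np.array(d['world_to_cam']);q=M[:3,:3]@np.array(p,float)+M[:3,3]
    s=np.array([q[0],-q[1]])/-q[2];s=s*(1+d['k1']*(s@s));return np.array([d['fx']*s[0]+d['cx'],d['fy']*s[1]+d['cy']])
E
python3 - <<'E'
from h import *
import pickle
D={n:grab(n,n+'0') for n in('scene','top')}
pickle.dump(D,open('d0.pkl','wb'))
for n,d in D.items():
    c,r=ray(d,320,240);print(n,c.round(),r.round(2),d['fx'],d['k1'])
s=readout.get_state();print(s['tool_rot'],s['position'],s['width'],s['wrist_force'])
E
```

```text
pics
scene [1244. -640. 1206.] [-0.51  0.43 -0.74] 607.7274554877197 -0.04559466506377879
top [ 295.    2. 1306.] [ 0.2  -0.02 -0.98] 532.1873440832791 -0.05994384771724792
[-1.79906564e+02 -2.09371411e-02  1.66951358e+02] [129.60989228 559.62734468 213.7370095 ] 1.0016062652035773 [ 0.24749291 -0.66825452 -0.98753787]
```

View pics/scene0.png

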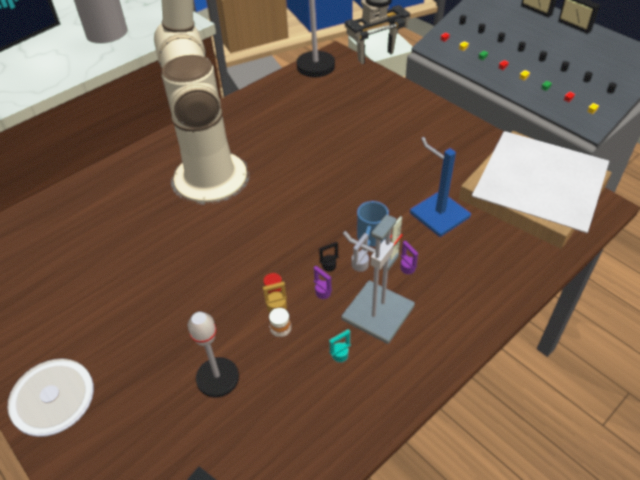

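View pics/top0.png

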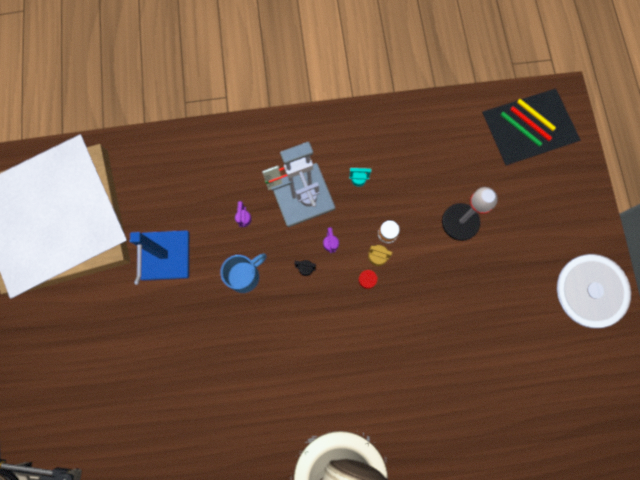

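```bash
python3 - <<'E'
import pickle,cv2,numpy as np
D=pickle.load(open('d0.pkl','rb'))
def c(n,x,y,w=100,h=75,s=4): return cv2.resize(D[n]['img'][y:y+h,x:x+w,::-1],None,fx=s,fy=s,interpolation=cv2.INTER_CUBIC)
cv2.imwrite('pics/crops1.png',np.vstack([np.hstack([c('scene',325,210),c('top',252,135)]),np.hstack([c('scene',385,130,100,75),c('top',110,215)])]))
cv2.imwrite('pics/crops2.png',np.vstack([np.hstack([c('scene',235,260),c('top',325,210)])]))
E
```

```text
(no output)
```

View pics/crops1.png

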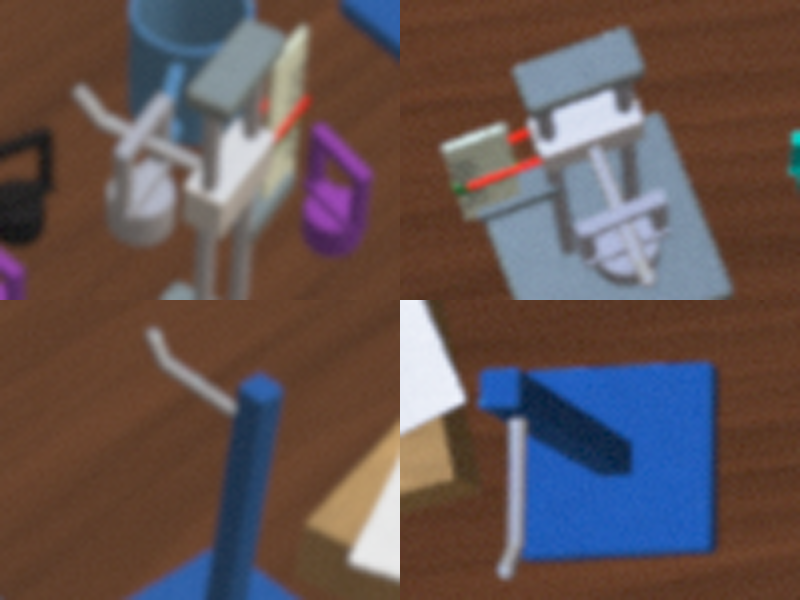

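View pics/crops2.png

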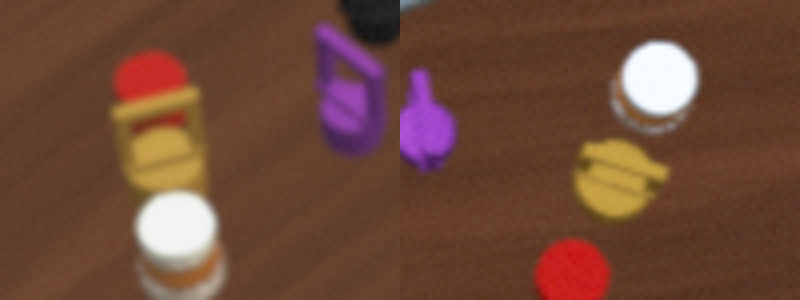

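```bash
cat > m.py <<'E'
from h import *
import pickle
D=pickle.load(open('d0.pkl','rb'));S,T=D['scene'],D['top']
ct=lambda ox,oy,x,y:(ox+(x+.5)/4-.5,oy+(y+.5)/4-.5)
B=lambda x,y:ct(252,135,x-400,y); P=lambda x,y:ct(110,215,x-400,y-300)
BS=lambda x,y:ct(325,210,x,y); PS=lambda x,y:ct(385,130,x,y-300)
W=lambda x,y:ct(325,210,x-400,y); WS=lambda x,y:ct(235,260,x,y)
p=lambda n,d,uv,z:print(n,plane(d,*uv,z).round(1))
t=lambda n,a,b:print(n,*[ (x.round(1),e) for x,e in [tri((S,*a),(T,*b))]])
p('park col top',T,P(502,390),228);p('park col topS',S,PS(261,386),228)
p('park base 4c',T,P(713,363),18);p('',T,P(715,550),18)
p('park rod near col',T,P(517,420),200);p('park rod bend',T,P(517,545),200);p('tip',T,P(505,572),212)
t('park bend',PS(165,357),P(517,545));t('tip',PS(153,331),P(505,572))
for q in [(512,68),(628,28),(643,70),(528,108)]: p('bridge',T,B(*q),308)
t('hook tip',BS(82,92),B(647,278))
p('rod start',T,B(597,150),220);p('tip',T,B(647,278),232)
t('bar +y',BS(165,100),B(580,232));t('bar -y',BS(125,150),B(663,198))
p('bar+y',T,B(580,232),226);p('bar-y',T,B(663,198),226)
t('brass bar +y',WS(115,112),W(582,152));t('-y',WS(197,98),W(665,175))
p('b+',T,W(586,150),88);p('b-',T,W(665,173),88);p('body top',T,W(616,180),34)
t('jar',WS(176,225),W(659,78));p('jar',T,W(659,78),55);p('tin',T,W(572,273),30);p('tinS',S,WS(151,82),30)
p('mug',T,(239,272),90);p('mugS',S,(372,212),90);p('mughandle',T,(264,258),50)
t('mic head',(202,327),(484,199));p('mic foot',T,(461,222),5)
for n,u in [('black',(307,268)),('purp1',(331,242)),('purp2',(243,217)),('turq',(360,178))]: p(n,T,u,28)
for q in [(730,290),(657,113),(515,297)]:p('bal base',T,B(*q),18)
E
python3 m.py
```

```text
park col top [572.6 362.8 228. ]
park col topS [575.  366.4 228. ]
park base 4c [626.6 299.8  18. ]
 [509.4 307.6  18. ]
park rod near col [562.3 365.  200. ]
park rod bend [495.  368.9 200. ]
tip [479.5 372.1 212. ]
park bend (array([495.4, 369.3, 202.3]), [1.4, 1.4])
tip (array([480.3, 373.2, 212.7]), [1.5, 1.5])
bridge [688.7  38.7 308. ]
bridge [702.2 -21.1 308. ]
bridge [679.1 -25.8 308. ]
bridge [666.7  33.2 308. ]
hook tip (array([594.5, -15. , 230.2]), [0.7, 0.7])
rod start [671.    1.9 220. ]
tip [593.6 -15.6 232. ]
bar +y (array([626.1,  17.2, 224.1]), [1.1, 1.1])
bar -y (array([638.6, -27.6, 227.8]), [2.3, 2.3])
bar+y [624.9  16.3 226. ]
bar-y [637.8 -29.6 226. ]
brass bar +y (array([ 501.3, -157. ,   80. ]), [23.8, 23.8])
-y (array([ 506.7, -160.9,   92.2]), [24.9, 24.9])
b+ [ 513.2 -138.3   88. ]
b- [ 493.8 -181.9   88. ]
body top [ 502.2 -159.8   34. ]
jar (array([ 558.1, -192.3,   52. ]), [0.6, 0.6])
jar [ 557.1 -192.3   55. ]
tin [ 450.  -125.5   30. ]
tinS [ 452.3 -125.9   30. ]
mug [494.3 172.7  90. ]
mugS [497.5 175.7  90. ]
mughandle [526.9 115.5  50. ]
mic head (array([ 565.4, -380.4,  206.8]), [1.4, 1.4])
mic foot [ 562.5 -382.3    5. ]
black [493.1  16.5  28. ]
purp1 [549.3 -49.7  28. ]
purp2 [640.2 158.4  28. ]
turq [ 702.7 -143.7   28. ]
bal base [638.6 -69.6  18. ]
bal base [760.6 -39.   18. ]
bal base [651.6  64.5  18. ]
```

Camera views: the silver steel weight hangs on the balance hook at top (307,195) / scene (360,257). The brass weight is at top (379,254), between the white-capped jar (390,232) and the red tin (368,279). The black (305,267), purple (331,240) and (243,214), and turquoise (360,175) ones are decoys. The crop confirms that only the silver one is on the hook.

The measurements fit together. The balance axis is at about (685,8) with yaw 13°, the steel bar at about (632,-6,224), the park seat at about (508,368,200) with yaw -3.6°, and the brass bar at about (503,-160,84) with yaw -24°.

drive_tool --pt "24.9 -28.4 5.8 0.0235" --pt "24.9 -28.4 5.8 0.0235" --pt "24.9 -28.4 5.8 0.0235" --pt "24.9 -28.4 5.8 0.0235" --pt "24.9 -28.4 5.8 0.0235" --pt "24.9 -28.4 5.8 0.0235" --pt "24.9 -28.4 5.8 0.0235" --pt "24.9 -28.4 5.8 0.0235" --pt "24.9 -28.4 5.8 0.0235" --pt "24.9 -28.4 5.8 0.0235" --pt "24.9 -28.4 5.8 0.0235" --pt "24.9 -28.4 5.8 0.0235" --pt "24.9 -28.4 5.8 0.0235" --pt "24.9 -28.4 5.8 0.0235" --pt "24.9 -28.4 5.8 0.0235" --pt "24.9 -28.4 5.8 0.0235" --pt "24.9 -28.4 5.8 0.0235" --pt "24.9 -28.4 5.8 0.0235" --pt "24.9 -28.4 5.8 0.0235" --pt "24.9 -28.4 5.8 0.0235" --gripper 0

```text
t: 2.6
position: [628.4, -8.8, 330.1]
tool_rot: [180.0, -0.1, -166.1]
wrist_force: [-0.3, -0.6, -0.2]
width: 0.999
finger_force: 0.0
```

```bash
python3 - <<'E'
from h import *
import pickle
d=grab('wrist');pickle.dump(d,open('w1.pkl','wb'));im=d['img'][:,:,::-1].copy()
for p in [(625.5,16.7,224),(638.2,-28.6,224),(594,-15,232),(685,8,308)]:
    u=proj(d,p);print(p,u.round());cv2.circle(im,tuple(int(x) for x in u),4,(0,255,0),1)
print(ray(d,320,240),readout.get_state()['position'])
cv2.imwrite('pics/w1.png',im)
E
```

```text
(625.5, 16.7, 224) [349. 246.]
(638.2, -28.6, 224) [294. 248.]
(594, -15, 232) [322. 203.]
(685, 8, 308) [323. 363.]
(array([550.18222836, -28.39547175, 500.29019034]), array([ 0.26452915,  0.06894077, -0.96191034])) [630.42959292 -12.73428661 330.00702552]
```

View pics/w1.png

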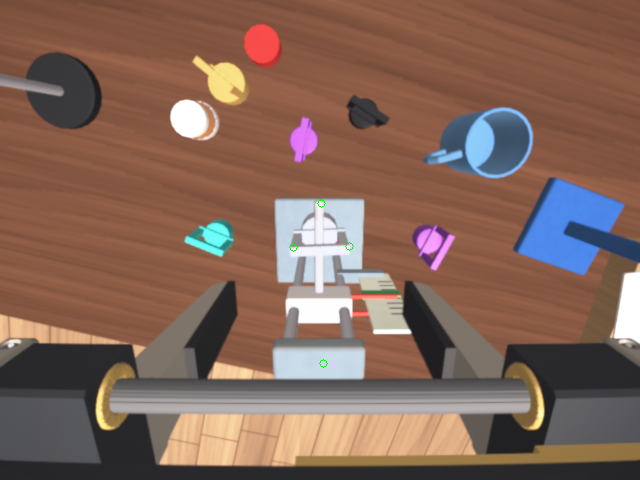

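The wrist view shows the predicted bar ends (293,247)/(349,246) and hook tip (321,204) right on the silver weight's handle, so the pose is confirmed. I'm descending astride the handle.

drive_tool --pt "0 0 0 0" --pt "0 0 -15 0" --pt "0 0 -15 0" --pt "0 0 -15 0" --pt "0 0 -15 0" --pt "0 0 -15 0" --pt "0 0 -10 0" --pt "0 0 0 0" --pt "0 0 0 0"

```text
t: 3.78
position: [628.2, -8.0, 246.3]
tool_rot: [-180.0, 0.1, -166.1]
wrist_force: [-1.2, 0.3, -0.0]
width: 0.998
finger_force: 0.0
```

drive_tool --pt "0 0 -10 0" --pt "0 0 -10 0" --pt "0 0 -10 0" --pt "0 0 -10 0" --pt "0 0 -5 0" --pt "0 0 0 0" --pt "0 0 0 0"

```text
t: 4.65
position: [628.2, -7.9, 201.1]
tool_rot: [-180.0, 0.0, -166.1]
wrist_force: [0.3, -0.7, 1.0]
width: 0.999
finger_force: 0.0
```

drive_tool --pt "0 0 0 0" --pt "0 0 0 0" --pt "0 0 0 0" --pt "0 0 0 0" --pt "0 0 0 0" --pt "0 0 0 0" --gripper 1

```text
t: 5.4
position: [627.9, -7.9, 200.6]
tool_rot: [-180.0, 0.0, -166.1]
wrist_force: [-0.5, -1.0, 0.9]
width: 0.543
finger_force: 30.0
```

Width 50 mm, which matches the handle. I'm lifting it off and backing out along the hook.

drive_tool --pt "0 0 4 0" --pt "0 0 6 0" --pt "0 0 8 0" --pt "0 0 8 0" --pt "0 0 8 0" --pt "0 0 8 0" --pt "0 0 8 0" --pt "0 0 0 0" --pt "-10 -2.3 0 0" --pt "-20 -4.6 0 0" --pt "-20 -4.6 0 0" --pt "-20 -4.6 0 0" --pt "-20 -4.6 0 0" --pt "-10 -2.3 0 0" --pt "0 0 0 0"

```text
t: 7.28
position: [527.4, -31.0, 250.6]
tool_rot: [-180.0, 0.0, -166.2]
wrist_force: [-0.2, -0.1, -1.4]
width: 0.539
finger_force: 30.0
```

```bash
python3 - <<'E'
from h import *
d=grab('wrist','w2');s=grab('scene','s2')
im=np.hstack([cv2.resize(d['img'][100:400,200:440,::-1],(320,400)),cv2.resize(s['img'][180:330,250:410,::-1],(427,400))])
cv2.imwrite('pics/c2.png',im);print(readout.get_state()['wrist_force'])
E
```

```text
[ 0.4860563   0.35580872 -2.6473105 ]
```

View pics/c2.png

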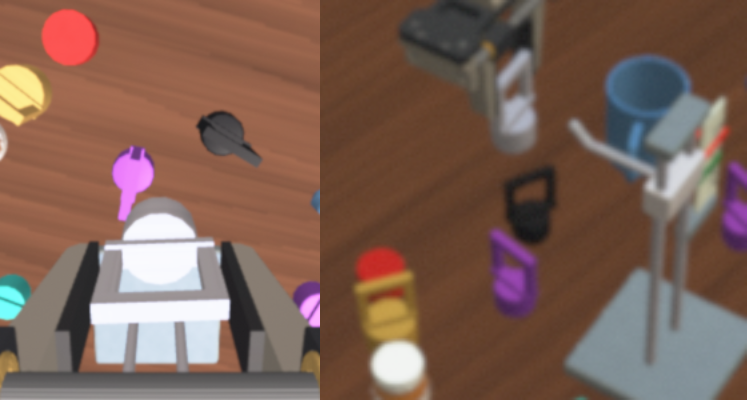

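The picture shows the steel weight held squarely between the fingers at (160,250) in the left crop, clear of the empty hook. I'll check its tilt and bar position numerically.

```bash
python3 - <<'E'
from h import *
d=cams.get_image('wrist');s=cams.get_image('scene')
print(readout.get_state()['position'])
print('bar top',plane(d,320,100+294*.75,278).round(1),'body top back edge', plane(d,320,100+200*.75,230).round(1))
# endpoints bar top in wrist crop: (95,300..)(228,300)
for z in (274,278): print(plane(d,200+95*.75,100+300*.75,z).round(1),plane(d,200+228*.75,100+300*.75,z).round(1))
E
```

```text
[528.27611337 -30.78653049 250.55505898]
bar top [527.4 -30.7 278. ] body top back edge [508.4 -35.3 230. ]
[537.7 -52.6 274. ] [526.1  -5.4 274. ]
[535.3 -52.5 278. ] [524.   -6.6 278. ]
```

drive_tool --pt "-6.75 31 0 -0.0235" --pt "-6.75 31 0 -0.0235" --pt "-6.75 31 0 -0.0235" --pt "-6.75 31 0 -0.0235" --pt "-6.75 31 0 -0.0235" --pt "-6.75 31 0 -0.0235" --pt "-6.75 31 0 -0.0235" --pt "-6.75 31 0 -0.0235" --pt "-6.75 31 0 -0.0235" --pt "-6.75 31 0 -0.0235" --pt "-6.75 31 0 -0.0235" --pt "-6.75 31 0 -0.0235" --pt "-6.75 31 0 -0.0235" --pt "0 0 -10 0" --pt "0 0 -10 0" --pt "0 0 -10 0" --pt "0 0 -8 0" --pt "0 0 0 0" --pt "0 0 0 0"

```text
t: 9.85
position: [440.4, 372.0, 213.0]
tool_rot: [180.0, 0.0, 176.4]
wrist_force: [0.1, -1.0, -2.0]
width: 0.535
finger_force: 30.0
```

```bash
python3 - <<'E'
from h import *
d=grab('wrist');im=d['img'][:,:,::-1].copy()
for p in [(507.6,368.1,200),(492.7,369,200),(475,370.2,212),(572.5,364,228)]:
    u=proj(d,p);print(p,u.round());cv2.circle(im,tuple(int(x) for x in u),4,(0,255,0),1)
cv2.imwrite('pics/w3.png',im);print(readout.get_state()['position'])
E
```

```text
(507.6, 368.1, 200) [319. 383.]
(492.7, 369, 200) [319. 363.]
(475, 370.2, 212) [319. 350.]
(572.5, 364, 228) [319. 499.]
[440.4623835  372.16226447 213.1378125 ]
```

View pics/w3.png

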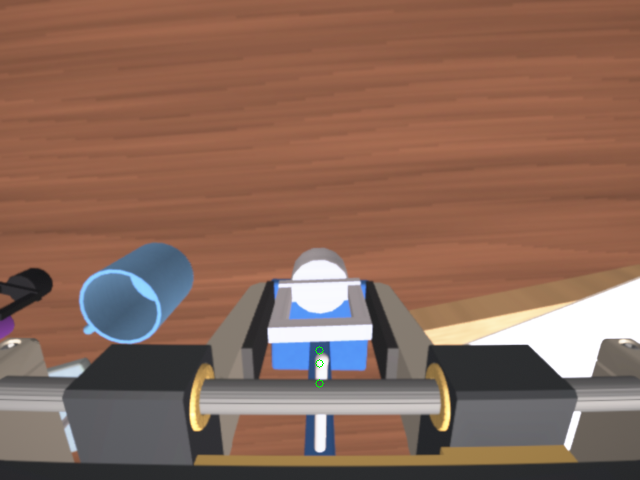

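The hook tip (320,352) lies in line with the handle's opening. I'm going forward over the tip, lowering and releasing.

drive_tool --pt "10 -0.6 0 0" --pt "10 -0.6 0 0" --pt "15 -1 0 0" --pt "15 -1 0 0" --pt "10 -0.6 0 0" --pt "5 -0.3 0 0" --pt "0 0 0 0" --pt "0 0 -8 0" --pt "0 0 -8 0" --pt "0 0 -6 0" --pt "0 0 -4 0" --pt "0 0 -3 0" --pt "0 0 -2 0" --pt "0 0 -1 0" --pt "0 0 0 0"

```text
t: 11.78
position: [505.2, 368.1, 181.0]
tool_rot: [180.0, 0.0, 176.4]
wrist_force: [-1.2, -0.7, -0.3]
width: 0.538
finger_force: 30.0
```

drive_tool --pt "0 0 -1 0" --pt "0 0 -1 0" --pt "0 0 0 0"

```text
t: 12.15
position: [505.4, 368.1, 180.7]
tool_rot: [180.0, 0.1, 176.4]
wrist_force: [-4.4, -2.4, 8.2]
width: 0.541
finger_force: 30.0
```

Contact (+8 N upward). Releasing.

drive_tool --pt "0 0 0 0" --pt "0 0 0 0" --pt "0 0 0 0" --pt "0 0 0 0" --pt "0 0 0 0" --pt "0 0 0 0" --gripper 0

```text
t: 12.9
position: [505.1, 368.0, 178.6]
tool_rot: [-180.0, -0.0, 176.4]
wrist_force: [0.1, 0.1, -0.4]
width: 1.001
finger_force: 0.0
```

drive_tool --pt "0 0 10 0" --pt "0 0 15 0" --pt "0 0 20 0" --pt "0 0 25 0" --pt "0 0 25 0" --pt "0 0 25 0" --pt "0 0 0 0" --pt "0 0 0 0"

```text
t: 13.9
position: [504.9, 367.9, 298.2]
tool_rot: [-180.0, -0.0, 176.4]
wrist_force: [0.1, -0.5, 0.2]
width: 1.001
finger_force: 0.0
```

```bash
python3 - <<'E'
from h import *
d=grab('wrist');s=grab('scene')
im=np.hstack([cv2.resize(d['img'][200:480,200:440,::-1],(343,400)),cv2.resize(s['img'][100:250,350:510,::-1],(427,400))])
cv2.imwrite('pics/c4.png',im);print(readout.get_state()['position'])
E
```

```text
[504.56281224 367.73883591 297.21073521]
```

View pics/c4.png

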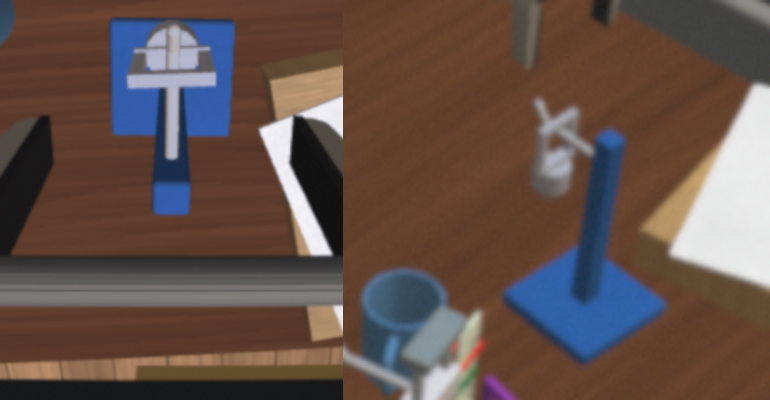

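The steel weight hangs on the parking hook, centred (crop 173,60), upright and released. I'm going to the brass weight next.

drive_tool --pt "-0.25 -26.3 -5 -0.0178" --pt "-0.25 -26.3 -5 -0.0178" --pt "-0.25 -26.3 -5 -0.0178" --pt "-0.25 -26.3 -5 -0.0178" --pt "-0.25 -26.3 -5 -0.0178" --pt "-0.25 -26.3 -5 -0.0178" --pt "-0.25 -26.3 -5 -0.0178" --pt "-0.25 -26.3 -5 -0.0178" --pt "-0.25 -26.3 -5 -0.0178" --pt "-0.25 -26.3 -5 -0.0178" --pt "-0.25 -26.3 -5 -0.0178" --pt "-0.25 -26.3 -5 -0.0178" --pt "-0.25 -26.3 -5 -0.0178" --pt "-0.25 -26.3 -5 -0.0178" --pt "-0.25 -26.3 -5 -0.0178" --pt "-0.25 -26.3 -5 -0.0178" --pt "-0.25 -26.3 -5 -0.0178" --pt "-0.25 -26.3 -5 -0.0178" --pt "-0.25 -26.3 -5 -0.0178" --pt "-0.25 -26.3 -5 -0.0178"

```text
t: 16.5
position: [499.4, -158.5, 197.3]
tool_rot: [180.0, -0.1, 155.9]
wrist_force: [0.7, -0.2, 0.7]
width: 0.999
finger_force: 0.0
```

drive_tool --pt "0 0 0 0" --pt "0 0 0 0" --pt "0 0 0 0"

```text
t: 16.88
position: [500.2, -157.0, 198.6]
tool_rot: [180.0, -0.0, 156.0]
wrist_force: [0.5, -0.3, 0.6]
width: 1.0
finger_force: 0.0
```

```bash
python3 - <<'E'
from h import *
d=grab('wrist');im=d['img'][:,:,::-1].copy()
for p in [(513.2,-138.3,88),(493.8,-181.9,88),(557,-192,55),(451,-125.5,30)]:
    u=proj(d,p);print(p,u.round());cv2.circle(im,tuple(int(x) for x in u),4,(0,255,0),1)
cv2.imwrite('pics/w5.png',im);print(readout.get_state()['position'])
E
```

```text
(513.2, -138.3, 88) [345. 246.]
(493.8, -181.9, 88) [289. 246.]
(557, -192, 55) [310. 295.]
(451, -125.5, 30) [328. 168.]
[ 500.20124371 -157.15661509  198.71121447]
```

View pics/w5.png

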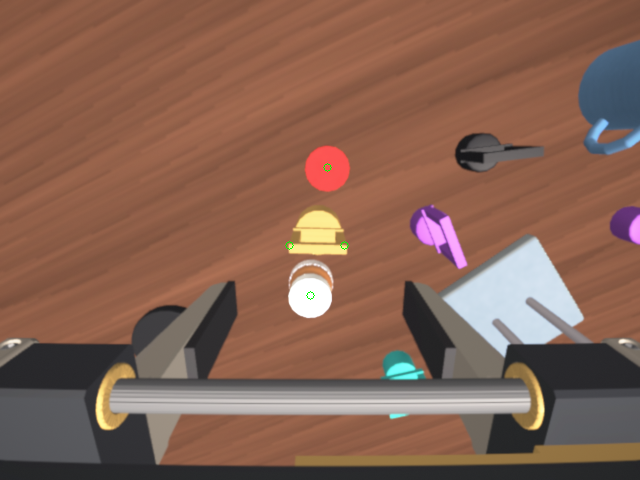

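The bar appears at (290–347, 249), parallel to the finger line and about 3 px ahead of the prediction. I'm correcting by a few mm and descending.

drive_tool --pt "2 -2.5 -15 0" --pt "0 0 -25 0" --pt "0 0 -25 0" --pt "0 0 -25 0" --pt "0 0 -20 0" --pt "0 0 -15 0" --pt "0 0 -9 0" --pt "0 0 -4 0" --pt "0 0 0 0" --pt "0 0 0 0"

```text
t: 18.18
position: [502.6, -160.8, 61.3]
tool_rot: [-180.0, 0.1, 156.0]
wrist_force: [0.5, -0.1, -0.3]
width: 0.996
finger_force: 0.0
```

drive_tool --pt "0 0 0 0" --pt "0 0 0 0" --pt "0 0 0 0" --pt "0 0 0 0" --pt "0 0 0 0" --pt "0 0 0 0" --gripper 1

```text
t: 18.92
position: [502.2, -160.3, 60.6]
tool_rot: [180.0, 0.0, 156.0]
wrist_force: [0.5, 0.2, 0.3]
width: 0.539
finger_force: 30.0
```

drive_tool --pt "0 0 6 0" --pt "0 0 14 0" --pt "0 0 25 0" --pt "0 0 30 0" --pt "0 0 30 0" --pt "0 0 30 0" --pt "0 0 30 0" --pt "0 0 24 0" --pt "0 0 0 0" --pt "4.7 16.9 0 0.08" --pt "4.7 16.9 0 0.08" --pt "4.7 16.9 0 0.08" --pt "4.7 16.9 0 0.08" --pt "4.7 16.9 0 0.08" --pt "4.7 16.9 0 0.08" --pt "4.7 16.9 0 0.08" --pt "4.7 16.9 0 0.08" --pt "0 0 0 0" --pt "0 0 0 0"

```text
t: 21.3
position: [539.1, -25.7, 248.7]
tool_rot: [180.0, -0.1, -167.4]
wrist_force: [-0.0, 0.1, -4.8]
width: 0.538
finger_force: 30.0
```

```bash
python3 - <<'E'
from h import *
d=grab('wrist');im=d['img'][:,:,::-1].copy();c,s=.9755,.22
for p in [(685.5-65*c,8-65*s,240),(685.5-80*c,8-80*s,240),(685.5-98*c,8-98*s,254),(685.5,8,308)]:
    u=proj(d,p);print(np.round(p),u.round());cv2.circle(im,tuple(int(x) for x in u),4,(0,255,0),1)
cv2.imwrite('pics/w6.png',im);st=readout.get_state();print(st['position'],st['tool_rot'],st['wrist_force'])
E
```

```text
[622.  -6. 240.] [320. 411.]
[607. -10. 240.] [320. 392.]
[590. -14. 254.] [321. 383.]
[686.   8. 308.] [321. 606.]
[539.25899262 -25.79089185 248.9459172 ] [ 1.79994292e+02 -6.75406598e-02 -1.67434313e+02] [ 0.24911598 -0.03265232 -4.78290697]
```

View pics/w6.png

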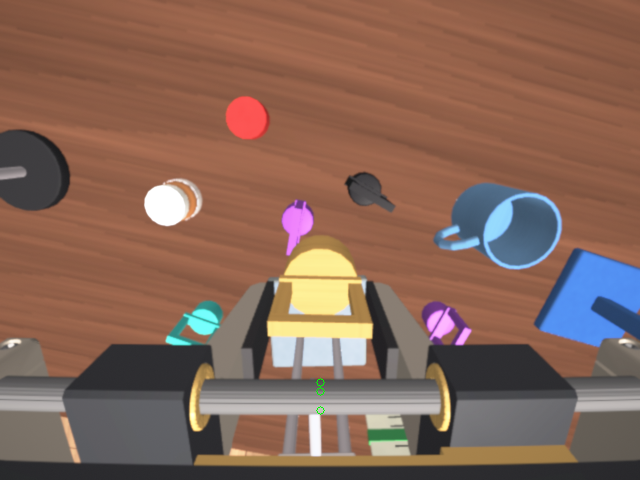

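The weight is held square. The rod appears at column ~315 against the handle's centre at 320, so I'm shifting ~3 mm sideways while advancing.

drive_tool --pt "6 -1 0 0" --pt "8.5 1.8 0 0" --pt "8.5 1.8 0 0" --pt "8.5 1.8 0 0" --pt "8.5 1.8 0 0" --pt "8.5 1.8 0 0" --pt "8.5 1.8 0 0" --pt "8.5 1.8 0 0" --pt "8.5 1.8 0 0" --pt "7 1.6 0 0" --pt "0 0 0 0" --pt "0 0 -6 0" --pt "0 0 -6 0" --pt "0 0 -6 0" --pt "0 0 -4 0" --pt "0 0 0 0"

```text
t: 23.35
position: [620.4, -10.2, 227.1]
tool_rot: [180.0, -0.0, -167.4]
wrist_force: [0.8, -0.2, -4.9]
width: 0.54
finger_force: 30.0
```

drive_tool --pt "0 0 -4 0" --pt "0 0 -4 0" --pt "0 0 -4 0" --pt "0 0 -4 0" --pt "0 0 -4 0" --pt "0 0 -4 0" --pt "0 0 -4 0" --pt "0 0 0 0"

```text
t: 24.35
position: [620.8, -10.3, 199.4]
tool_rot: [-180.0, 0.0, -167.4]
wrist_force: [-0.4, 0.3, -2.2]
width: 0.54
finger_force: 30.0
```

The force has dropped as the spring predicts (slide ≈21 mm). I'm lowering the last ~19 mm, then opening.

drive_tool --pt "0 0 -4 0" --pt "0 0 -4 0" --pt "0 0 -4 0" --pt "0 0 -3 0" --pt "0 0 -2 0" --pt "0 0 -2 0" --pt "0 0 0 0" --pt "0 0 0 0"

```text
t: 25.35
position: [620.8, -10.3, 180.8]
tool_rot: [-180.0, 0.0, -167.4]
wrist_force: [1.2, -0.3, -0.3]
width: 0.54
finger_force: 30.0
```

drive_tool --pt "0 0 0 0" --pt "0 0 0 0" --pt "0 0 0 0" --pt "0 0 0 0" --pt "0 0 0 0" --pt "0 0 0 0" --pt "0 0 0 0" --pt "0 0 0 0" --gripper 0

```text
t: 26.35
position: [620.7, -10.3, 180.6]
tool_rot: [-180.0, 0.0, -167.4]
wrist_force: [0.1, 0.5, 0.4]
width: 1.0
finger_force: 0.0
```

drive_tool --pt "0 0 6 0" --pt "0 0 12 0" --pt "0 0 20 0" --pt "0 0 25 0" --pt "0 0 25 0" --pt "0 0 30 0" --pt "0 0 30 0" --pt "-15 -3 0 0" --pt "-30 -7 0 0" --pt "-30 -7 0 0" --pt "-30 -7 0 0" --pt "-30 -7 0 0" --pt "-20 -5 0 0" --pt "0 0 0 0" --pt "0 0 0 0" --pt "0 0 0 0" --pt "0 0 0 0"

```text
t: 28.48
position: [466.0, -46.1, 328.5]
tool_rot: [180.0, -0.0, -167.3]
wrist_force: [0.6, -0.1, 0.1]
width: 1.0
finger_force: 0.0
```

```bash
python3 - <<'E'
from h import *
s=grab('scene')
im=cv2.resize(s['img'][125:350,220:520,::-1],(800,600),interpolation=cv2.INTER_CUBIC)
cv2.imwrite('pics/c7.png',im);print(readout.get_state()['position'])
E
```

```text
[465.96125352 -46.13961578 328.4561518 ]
```

View pics/c7.png

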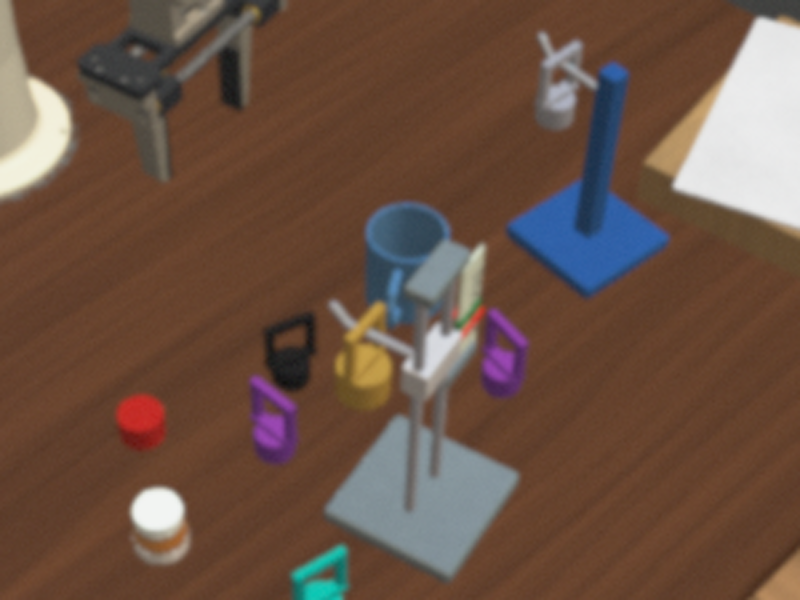

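The brass weight hangs upright on the sprung hook (365,370), with the red pointer in the green band (468,318). The steel weight is on the parking hook (555,95), the jar, tin and mug are undisturbed, and the arm is clear. Handing in.

```bash
python3 -c "
from bench import sign_off
print(sign_off())"
```

```text
the job is handed in; nothing more can be done
None
```

The job is handed in (no verdict came back): the steel weight hangs on the parking hook and the brass weight on the sprung hook, both let go; the last picture showed the pointer in the green band and the jar, tin and mug in place (the microphone was out of that frame, but the arm never went near it).

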